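# Unlock, load and lock a tray of moulded pots into the inspection station

### The arm

A 6-joint arm with a two-finger parallel gripper is mounted at the origin on the work surface. World frame = base frame: x ahead of the robot, y to its left, z up, the work surface at z = 0. Lengths are in m, angles in rad, forces in N, time in s.
With the tool pointing down it reaches from about 0.3 to 0.75 m from the base axis. Payload 8.5 kg.
Tool frame: the origin (TCP) lies midway between the tips of the shut fingers; the grasp point (between the pads) lies 19 mm behind it (env.pinch_z is the z of the grasp point in the tool frame, in m); z points along the fingers, y is the line along which they close (so a half turn about z gives the same grasp; the last joint's range is limited). The gripper opens to 88 mm and grips with 3 to 60 N. Pads are 18 mm wide; open, the fingers measure 123 mm over their backs; the gripper's body (75 mm by 187 mm) begins 45 mm behind the grasp point.
Start: joints at [-0.215, 0.381, 1.297, -0, 1.464, -0.215], TCP at [0.55, 0, 0.239] pointing down, gripper open.
Joint ranges: [-3.11, 3.11], [-0.89, 2.33], [0.22, 2.48], [-1.42, 4.56], [0.17, 2.85], [-2.88, 2.88]. Speed limits (rad/s): [2.39, 2.39, 3.14, 3.14, 3.14, 3.14].

### API

Orientations are given as a unit quaternion [x, y, z, w].
In Python, from plant import env, planner, sensors, viewer gives the robot as it stands. Calls block until the motion is done:
- env.reach(position, orientation): joint-space move of the TCP to a pose.
- env.move_l(position, rot=None, rate=0.15, guard=None): straight line of the TCP; rot=None keeps the orientation; rate is the mean speed in m/s. With guard (N) it stops when the force on the tool has changed by that much, and returns True; else False.
- env.move_j(angles): joint-space move.
- env.let_go() and env.clamp(grasp_force=None): open the fingers fully, or close them until they stop; grasp_force is the grip in N (None keeps the last).
- env.hold(seconds).
- planner.solve_ik(position, orientation): joint angles nearest the present ones, or None.
- sensors.get_state(): the state.
- viewer.snapshot(name): name is "scene" or "side" or "wrist"; returns the picture (400x640x3 uint8, red, green, blue); there is no depth.
- viewer.camera_model(name): a dict with "fx", "fy", "cx", "cy" (pixels), "pose" (4x4, takes a point from camera to world coordinates). Camera axes: x right, y down, z forward; pixel columns grow to the right and rows downward; lengths in m; the calibration is good to about 2 mm. A picture is of the moment at which its call begins: read the wrist's pose just before it. camera_model takes no time and is no camera call; for the wrist camera it gives the pose at the moment of the call.
A pose or a line that the arm cannot do raises env.PlanningError and nothing moves.
- env.job_done(): hands the job in; it is judged then, once.
The state is a dict: "time": time; "joints": joint angles; "qvel": joint speeds; "effort": joint torques, N m; "position": TCP position; "tool_rot": TCP orientation; "ft_force": force on the tool from outside, world axes, zero at the start; "wrist_torque": the same for the moment, N m; "grip_width": opening from 0.0 (shut) to 1.0 (fully open); "grip_force": force on a finger pad.
Only numpy, scipy, OpenCV 4.12 (cv2) and the standard library are available. Lean on these libraries where they do the work, as an engineer would, in place of code of your own. Each camera call takes 0.05 s, during which the arm holds its last target. There are 200 camera calls.

### The job

Swing the locking lever fully open and draw the inspection tray fully out by its handle. Then stand every loose white pot upright on it, each inside a printed circle of its own: fill the row of three farthest from the tray's handle, and put the rest in the near row. When all are on, push the tray fully home again, and only then turn the locking lever fully across behind it. At the end the pots must still stand inside their circles; leave the other things on the bench where they are.

Things in the scene. Friction and masses are not known exactly. Their poses are not given: they have to be found in the camera images.
- pot0: moulded white plastic pot, upright: body 42 mm across and 33 mm high, then a 32 mm wide neck to 44 mm. Origin: centre of its underside, z up. Four to six of pot0..pot5 are present
- pot1: moulded white plastic pot, upright: body 42 mm across and 33 mm high, then a 32 mm wide neck to 44 mm. Origin: centre of its underside, z up. Four to six of pot0..pot5 are present
- pot2: moulded white plastic pot, upright: body 42 mm across and 33 mm high, then a 32 mm wide neck to 44 mm. Origin: centre of its underside, z up. Four to six of pot0..pot5 are present
- pot3: moulded white plastic pot, upright: body 42 mm across and 33 mm high, then a 32 mm wide neck to 44 mm. Origin: centre of its underside, z up. Four to six of pot0..pot5 are present
- pot4: moulded white plastic pot, upright: body 42 mm across and 33 mm high, then a 32 mm wide neck to 44 mm. Origin: centre of its underside, z up. Four to six of pot0..pot5 are present
- pot5: moulded white plastic pot, upright: body 42 mm across and 33 mm high, then a 32 mm wide neck to 44 mm. Origin: centre of its underside, z up. Four to six of pot0..pot5 are present
- circle0 (a point): printed yellow circle line on the dark steel tray, 62 mm across; point: its centre, on the tray floor (40 mm above bench); far row, away from the handle. Circles are 68 mm apart both ways (0-2 far row, 3-5 near row, same order) and move with the tray; a 4 mm lip runs 36 mm beyond the outer centres. Axes: x along the slide towards home; y from circle0 to circle2; z up
- circle1 (a point): printed yellow circle line on the dark steel tray, 62 mm across; point: its centre, on the tray floor (40 mm above bench); far row, away from the handle. Circles are 68 mm apart both ways (0-2 far row, 3-5 near row, same order) and move with the tray; a 4 mm lip runs 36 mm beyond the outer centres. Axes: x along the slide towards home; y from circle0 to circle2; z up
- circle2 (a point): printed yellow circle line on the dark steel tray, 62 mm across; point: its centre, on the tray floor (40 mm above bench); far row, away from the handle. Circles are 68 mm apart both ways (0-2 far row, 3-5 near row, same order) and move with the tray; a 4 mm lip runs 36 mm beyond the outer centres. Axes: x along the slide towards home; y from circle0 to circle2; z up
- circle3 (a point): printed yellow circle line on the dark steel tray, 62 mm across; point: its centre, on the tray floor (40 mm above bench); near row, by the handle. Circles are 68 mm apart both ways (0-2 far row, 3-5 near row, same order) and move with the tray; a 4 mm lip runs 36 mm beyond the outer centres. Axes: x along the slide towards home; y from circle0 to circle2; z up
- circle4 (a point): printed yellow circle line on the dark steel tray, 62 mm across; point: its centre, on the tray floor (40 mm above bench); near row, by the handle. Circles are 68 mm apart both ways (0-2 far row, 3-5 near row, same order) and move with the tray; a 4 mm lip runs 36 mm beyond the outer centres. Axes: x along the slide towards home; y from circle0 to circle2; z up
- circle5 (a point): printed yellow circle line on the dark steel tray, 62 mm across; point: its centre, on the tray floor (40 mm above bench); near row, by the handle. Circles are 68 mm apart both ways (0-2 far row, 3-5 near row, same order) and move with the tray; a 4 mm lip runs 36 mm beyond the outer centres. Axes: x along the slide towards home; y from circle0 to circle2; z up
- tray_handle (a point): black upright push plate on the tray's trailing end, 12 mm thick along the slide, 50 mm wide across it; point: on its mid-plane, 77 mm above the bench and level with its top; it reaches down to 32 mm; free bench around it. Axes as the circles'. It lies 81 mm behind the near row's centre line
- tray (a joint): slide of the tray on the green station, m: 0 = fully drawn out (towards the robot's right), 0.070 = fully home at the stop by the white back light. About 4 N of friction; stays where it is left
- lever_knob (a point): upright round black knob at the end of the steel locking lever, 16 mm across, from 56 to 98 mm above the bench; point: centre of its top. It goes round the pivot at a radius of 85 mm
- lever_pivot (a point): axis of the locking lever (vertical), at the height of the knob's top, fixed to the station. Axes: x along the slide, towards home; y across; z up
- lever (a joint): locking lever, rad: 0 = open, lying along the slide and pointing back away from home; 1.571 = locked, lying across the tray's trailing end. Seen from above it turns clockwise to lock. About 1.5 N at the knob; stays where it is left
- ring_gauge: bystander: flat steel ring gauge, 48 mm across, 16 mm high, lying among the pots; origin at the centre of its underside
- tall_bottle: bystander: tall white plastic bottle, 68 mm across, 170 mm high; origin at the centre of its underside
- screwdriver: bystander: screwdriver lying on the bench between the robot and the pots; origin near its middle
- tape_roll: bystander: brown roll, 90 mm across, 24 mm high; origin at the centre of its underside
- oil_can: bystander: steel can, 60 mm across, 110 mm high; origin at the centre of its underside
Things that resemble listed ones, but are neither listed nor needed, are in the scene too. What is shaped like the pot5 but purple is not meant.

How it is judged:
On the way, in this order (a step that is already met when the one before it is completed fails the run):
1. the lever is open and the tray drawn fully out (value of joint tray below 0.006 m and value of joint lever below 0.2 rad), for 0.2 s.
2. all pots stand in circles, far row full, with the tray still drawn out (less than halfway in) ((distance between pot0 and circle0 below 0.01 m or distance between pot0 and circle1 below 0.01 m or distance between pot0 and circle2 below 0.01 m or distance between pot0 and circle3 below 0.01 m or distance between pot0 and circle4 below 0.01 m or distance between pot0 and circle5 below 0.01 m) and (distance between pot1 and circle0 below 0.01 m or distance between pot1 and circle1 below 0.01 m or distance between pot1 and circle2 below 0.01 m or distance between pot1 and circle3 below 0.01 m or distance between pot1 and circle4 below 0.01 m or distance between pot1 and circle5 below 0.01 m) and (distance between pot2 and circle0 below 0.01 m or distance between pot2 and circle1 below 0.01 m or distance between pot2 and circle2 below 0.01 m or distance between pot2 and circle3 below 0.01 m or distance between pot2 and circle4 below 0.01 m or distance between pot2 and circle5 below 0.01 m) and (distance between pot3 and circle0 below 0.01 m or distance between pot3 and circle1 below 0.01 m or distance between pot3 and circle2 below 0.01 m or distance between pot3 and circle3 below 0.01 m or distance between pot3 and circle4 below 0.01 m or distance between pot3 and circle5 below 0.01 m) and (distance between pot4 and circle0 below 0.01 m or distance between pot4 and circle1 below 0.01 m or distance between pot4 and circle2 below 0.01 m or distance between pot4 and circle3 below 0.01 m or distance between pot4 and circle4 below 0.01 m or distance between pot4 and circle5 below 0.01 m) and (distance between pot5 and circle0 below 0.01 m or distance between pot5 and circle1 below 0.01 m or distance between pot5 and circle2 below 0.01 m or distance between pot5 and circle3 below 0.01 m or distance between pot5 and circle4 below 0.01 m or distance between pot5 and circle5 below 0.01 m) and distance between any of pot0, pot1, pot2, pot3, pot4, pot5 and circle0 below 0.01 m and distance between any of pot0, pot1, pot2, pot3, pot4, pot5 and circle1 below 0.01 m and distance between any of pot0, pot1, pot2, pot3, pot4, pot5 and circle2 below 0.01 m and angle between each of pot0, pot1, pot2, pot3, pot4, pot5's own z axis and vertical below 0.1 rad and linear speed of each of pot0, pot1, pot2, pot3, pot4, pot5 below 0.02 m/s and value of joint tray below 0.035 m), for 0.2 s.
3. the tray is fully home (value of joint tray above 0.066 m), for 0.2 s.
4. the lever is turned fully to locked with the tray home (value of joint tray above 0.066 m and value of joint lever above 1.47 rad), for 0.2 s.
At the end, for the whole second after the job is handed in: Each pot stands upright and still with its underside's centre within 10 mm of a circle's centre on the tray, the three circles of the far row all hold pots, the tray is home (over 0.066 m) and the lever is locked (over 1.47 rad) (all of step 4 and (distance between pot0 and circle0 below 0.01 m or distance between pot0 and circle1 below 0.01 m or distance between pot0 and circle2 below 0.01 m or distance between pot0 and circle3 below 0.01 m or distance between pot0 and circle4 below 0.01 m or distance between pot0 and circle5 below 0.01 m) and (distance between pot1 and circle0 below 0.01 m or distance between pot1 and circle1 below 0.01 m or distance between pot1 and circle2 below 0.01 m or distance between pot1 and circle3 below 0.01 m or distance between pot1 and circle4 below 0.01 m or distance between pot1 and circle5 below 0.01 m) and (distance between pot2 and circle0 below 0.01 m or distance between pot2 and circle1 below 0.01 m or distance between pot2 and circle2 below 0.01 m or distance between pot2 and circle3 below 0.01 m or distance between pot2 and circle4 below 0.01 m or distance between pot2 and circle5 below 0.01 m) and (distance between pot3 and circle0 below 0.01 m or distance between pot3 and circle1 below 0.01 m or distance between pot3 and circle2 below 0.01 m or distance between pot3 and circle3 below 0.01 m or distance between pot3 and circle4 below 0.01 m or distance between pot3 and circle5 below 0.01 m) and (distance between pot4 and circle0 below 0.01 m or distance between pot4 and circle1 below 0.01 m or distance between pot4 and circle2 below 0.01 m or distance between pot4 and circle3 below 0.01 m or distance between pot4 and circle4 below 0.01 m or distance between pot4 and circle5 below 0.01 m) and (distance between pot5 and circle0 below 0.01 m or distance between pot5 and circle1 below 0.01 m or distance between pot5 and circle2 below 0.01 m or distance between pot5 and circle3 below 0.01 m or distance between pot5 and circle4 below 0.01 m or distance between pot5 and circle5 below 0.01 m) and distance between any of pot0, pot1, pot2, pot3, pot4, pot5 and circle0 below 0.01 m and distance between any of pot0, pot1, pot2, pot3, pot4, pot5 and circle1 below 0.01 m and distance between any of pot0, pot1, pot2, pot3, pot4, pot5 and circle2 below 0.01 m and angle between each of pot0, pot1, pot2, pot3, pot4, pot5's own z axis and vertical below 0.1 rad and linear speed of each of pot0, pot1, pot2, pot3, pot4, pot5 below 0.02 m/s); the robot touches nothing.
It fails at once if the lever is turned more than halfway while the tray is not home (value of joint lever above 0.8 rad and value of joint tray below 0.06 m).
It fails at once if another thing on the bench (ring gauge, tall bottle, screwdriver, roll or can) is pushed more than 60 mm away (distance of any of ring_gauge, tall_bottle, screwdriver, tape_roll, oil_can from where it was at the start of the episode above 0.06 m).
Of pot0, pot1, pot2, pot3, pot4, pot5 only 4 to 6 are there at a start; the rules pass over those that are not, and their reading is None.
At some moment in a run one of pot0, pot1, pot2, pot3, pot4, pot5 may be knocked a few centimetres aside while the robot is not near it.
It also fails if it takes over 210 s, if anything falls off the work surface, if the arm or the gripper's body presses on something with over 40 N, if the wrist force passes 120 N, or if a joint passes its speed limit or range.

## Working session

There is one attempt and no reset: what is moved stays moved. The work goes in short steps, each a Python script; the robot and the scene stay as the last script left them, time stands still between calls to the robot, and variables do not carry over. Pictures are saved under pics/ and viewed, at most 14 in all, crops included, and the job is handed in when it is done.

```bash
ls; mkdir -p pics
python3 - <<'E'
from plant import env,planner,sensors,viewer
import cv2,numpy as np
for n in("scene","side","wrist"):
    m=viewer.camera_model(n);im=viewer.snapshot(n);cv2.imwrite(f"pics/a_{n}.png",im[:,:,::-1]);print(n,m["fx"],m["fy"],m["cx"],m["cy"],np.round(m["pose"],3).tolist())
print(sensors.get_state()["time"],sensors.get_state()["tool_rot"],env.pinch_z)
E
```

```text
pics
scene 387.7373173596915 387.7373173596915 320.4420180569955 200.10713000837177 [[0.853, 0.344, -0.392, 0.851], [0.521, -0.544, 0.657, -0.631], [0.013, -0.765, -0.644, 0.605], [0.0, 0.0, 0.0, 1.0]]
side 382.732679803886 382.732679803886 323.3262540233965 197.74004466045199 [[0.857, -0.382, 0.347, 0.297], [-0.515, -0.615, 0.597, -0.61], [-0.015, -0.69, -0.724, 0.689], [0.0, 0.0, 0.0, 1.0]]
wrist 303.2723280141768 303.2723280141768 319.5762043084114 197.52156913023106 [[1.0, 0.001, -0.001, 0.551], [0.001, -0.96, -0.28, 0.073], [-0.001, 0.28, -0.96, 0.384], [0.0, 0.0, 0.0, 1.0]]
0.15 [ 7.07107376e-01  7.07105989e-01 -2.59399074e-04 -4.61002859e-04] -0.0187
```

View pics/a_scene.png

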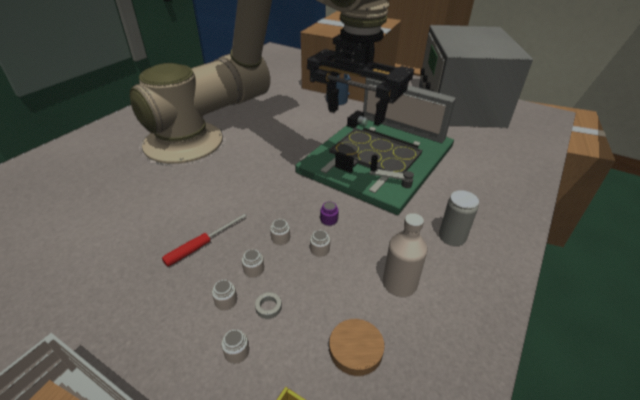

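View pics/a_side.png

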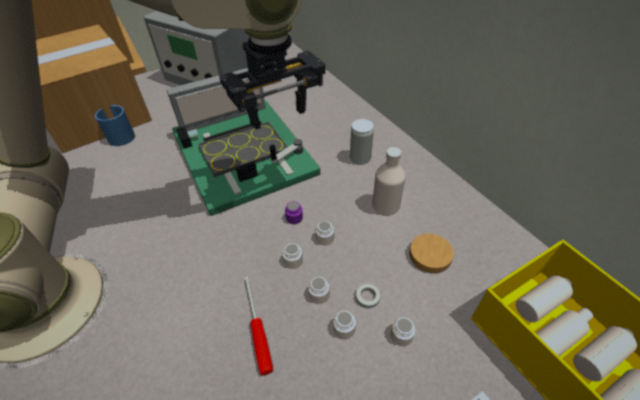

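Five white pots are visible. In the scene view they are at (280,231), (320,242), (252,262), (223,293) and (234,344). Look-alikes in that view are the purple pot (329,212), ring gauge (268,304), bottle (404,260) and can (458,218), plus the parts in the yellow box in the side view. The station is at about (375,160). Next I'll use the wrist camera over both areas.

```bash
cat > h.py <<'E'
from plant import env,planner,sensors,viewer
import cv2,numpy as np
from scipy.spatial.transform import Rotation as R
def q(a): # tool down; yaw a of closing axis: a=0 -> start orientation
    return (R.from_euler('z',a)*R.from_quat([.70710678,.70710678,0,0])).as_quat()
def px2w(m,u,v,z):
    P=np.array(m["pose"]);d=P[:3,:3]@[(u-m["cx"])/m["fx"],(v-m["cy"])/m["fy"],1]
    return P[:3,3]+d*(z-P[2,3])/d[2]
def w2px(m,p):
    P=np.array(m["pose"]);c=P[:3,:3].T@(np.array(p)-P[:3,3]);return m["fx"]*c[0]/c[2]+m["cx"],m["fy"]*c[1]/c[2]+m["cy"]
def snap(n,f):
    m=viewer.camera_model(n);im=viewer.snapshot(n)[:,:,::-1].copy();cv2.imwrite("pics/"+f,im);return m,im
def topdown(m,im,x0,x1,y0,y1,z,s,f): # orthophoto at height z; col = x, row = -y, s m/px
    X,Y=np.meshgrid(np.arange(x0,x1,s),np.arange(y1,y0,-s));P=np.array(m["pose"])
    c=(np.stack([X,Y,0*X+z],-1)-P[:3,3])@P[:3,:3]
    o=cv2.remap(im,(m["fx"]*c[...,0]/c[...,2]+m["cx"]).astype(np.float32),(m["fy"]*c[...,1]/c[...,2]+m["cy"]).astype(np.float32),1)
    cv2.imwrite("pics/"+f,o);return o
E
python3 - <<'E'
from h import *
sc=viewer.camera_model("scene");sd=viewer.camera_model("side")
A=[(280,224),(320,235),(252,255),(223,286),(234,336)];B=[(292,247),(325,226),(319,283),(344,316),(403,323)]
for a,b in zip(A,B): print(px2w(sc,*a,.044).round(3),px2w(sd,*b,.044).round(3))
print("station",px2w(sd,246,170,.04).round(3), "circ scene",px2w(sc,375,150,.04).round(3))
c=px2w(sd,240,145,.04); 
env.reach([c[0],c[1]-.03,.33],q(0))
snap("wrist","b.png")
E
```

```text
[ 0.479 -0.17   0.044] [ 0.478 -0.165  0.044]
[ 0.566 -0.153  0.044] [ 0.566 -0.153  0.044]
[ 0.484 -0.268  0.044] [ 0.482 -0.268  0.044]
[ 0.487 -0.353  0.044] [ 0.486 -0.349  0.044]
[ 0.568 -0.417  0.044] [ 0.568 -0.415  0.044]
station [0.492 0.112 0.04 ] circ scene [0.522 0.202 0.04 ]
```

View pics/b.png

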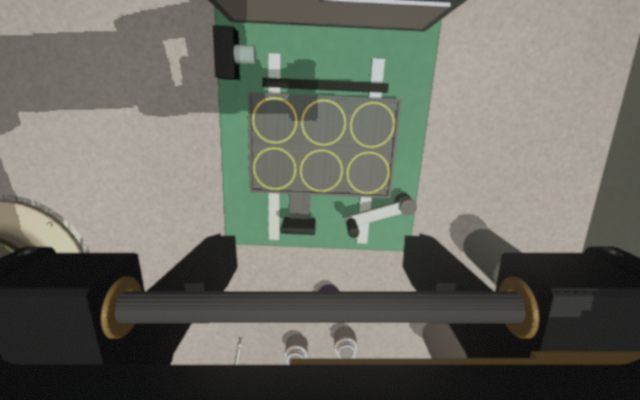

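The wrist view looks down on the station with +y upward. Far-row circles are at (274,120), (323,122) and (372,125), and near-row circles at (274,168), (321,171) and (368,173). The handle is at (298,222), the lever knob at (353,226) and the pivot at (404,203). I'll fit the circles precisely and work out the lever geometry.

```bash
cat >> h.py <<'E'
from scipy.optimize import least_squares
L=np.array([[x,y] for x in(.034,-.034) for y in(.068,0,-.068)]) # far row first, [along slide, left of slide]
def circles(m,im,g): # fit tray (x,y,yaw of slide)
    hsv=cv2.cvtColor(im,cv2.COLOR_BGR2HSV);k=cv2.inRange(hsv,(22,90,60),(38,255,255))
    dt=cv2.distanceTransform(255-k,cv2.DIST_L2,5);t=np.linspace(0,2*np.pi,60)
    P=np.array(m["pose"])
    def cen(p): return L@np.array([[np.cos(p[2]),np.sin(p[2])],[-np.sin(p[2]),np.cos(p[2])]])+p[:2]
    def f(p):
        w=(cen(p)[:,None]+.0305*np.stack([np.cos(t),np.sin(t)],-1)[None]).reshape(-1,2)
        c=(np.c_[w,np.full(len(w),.04)]-P[:3,3])@P[:3,:3]
        return cv2.remap(dt,(m["fx"]*c[:,0]/c[:,2]+m["cx"]).astype(np.float32),(m["fy"]*c[:,1]/c[:,2]+m["cy"]).astype(np.float32),1).ravel()
    r=least_squares(f,g,loss="soft_l1",diff_step=1e-3,x_scale=[.01,.01,.1]);return r.x,cen(r.x),np.abs(r.fun).mean()
E
python3 - <<'E'
from h import *
m=viewer.camera_model("wrist");im=cv2.imread("pics/b.png")
g=np.mean([px2w(m,*p,.04)[:2] for p in[(274,120),(372,125),(274,168),(368,173)]],0)
p,c,e=circles(m,im,[*g,1.57]);print(p.round(4),c.round(4).tolist(),e,g)
K=px2w(m,353,231,.098);print("knob",K.round(4),px2w(m,352,224,.098).round(4));V=px2w(m,404,203,.07);V2=px2w(m,404,203,.098);print("piv",V.round(4),V2.round(4))
print("handle",px2w(m,298,226,.077).round(4),"stop",px2w(m,323,90,.05).round(4))
im=cv2.resize(im[150:260,240:440],None,fx=4,fy=4,interpolation=2);cv2.imwrite("pics/c.png",im)
E
```

```text
[0.522  0.2038 1.5244] [[0.4556, 0.241], [0.5236, 0.2378], [0.5915, 0.2347], [0.4525, 0.173], [0.5204, 0.1699], [0.5883, 0.1667]] 0.30330378 [0.52217054 0.20390087]
knob [0.5634 0.0994 0.098 ] [0.5617 0.1094 0.098 ]
piv [0.6365 0.1298 0.07  ] [0.6284 0.1386 0.098 ]
handle [0.4883 0.0982 0.077 ] stop [0.5232 0.28   0.05  ]
```

View pics/c.png

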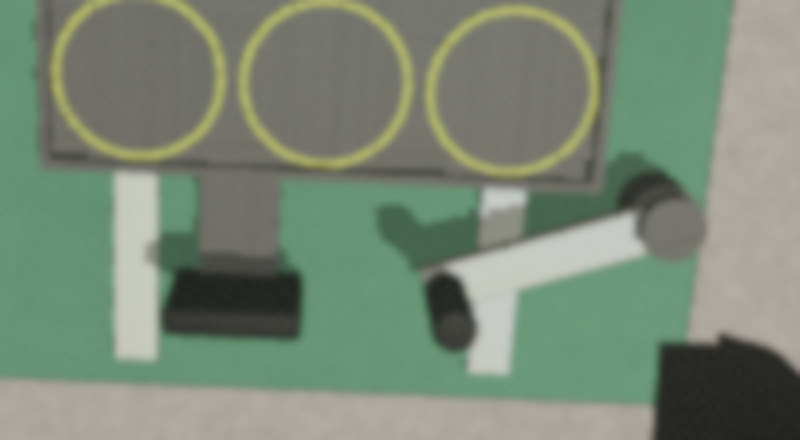

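Run:
```python
from h import *
m=viewer.camera_model("wrist");K=px2w(m,353.8,232.5,.098)
print("K",K.round(4))
for h in(.05,.06,.065,.07,.08,.098):
    V=px2w(m,408,207,h);d=(K-V)[:2];print(h,V.round(4),np.linalg.norm(d).round(4),"lever",round(1.5244-np.pi-np.arctan2(d[1],d[0]) if 0 else (1.5244+np.pi-np.arctan2(d[1],d[0]))%(2*np.pi),3))
V=px2w(m,404.5,199,.05);print(V)
print("handle",px2w(m,298,230.5,.077).round(4))
sc,im=snap("scene","s.png");sd,jm=snap("side","d.png")
a=cv2.resize(im[100:215,290:460],(800,541),interpolation=2);b=cv2.resize(jm[100:220,160:330],(800,565),interpolation=2)
cv2.imwrite("pics/e.png",cv2.resize(np.vstack([a,b]),(430,595)))
```

```text
K [0.5645 0.0972 0.098 ]
0.05 [0.6487 0.1174 0.05  ] 0.0866 lever 1.289
0.06 [0.6456 0.1207 0.06  ] 0.0845 lever 1.243
0.065 [0.6441 0.1223 0.065 ] 0.0835 lever 1.219
0.07 [0.6426 0.124  0.07  ] 0.0825 lever 1.194
0.08 [0.6395 0.1272 0.08  ] 0.0808 lever 1.144
0.098 [0.6341 0.1331 0.098 ] 0.0783 lever 1.048
[0.64255893 0.12971589 0.05      ]
handle [0.4882 0.0914 0.077 ]
```

View pics/e.png

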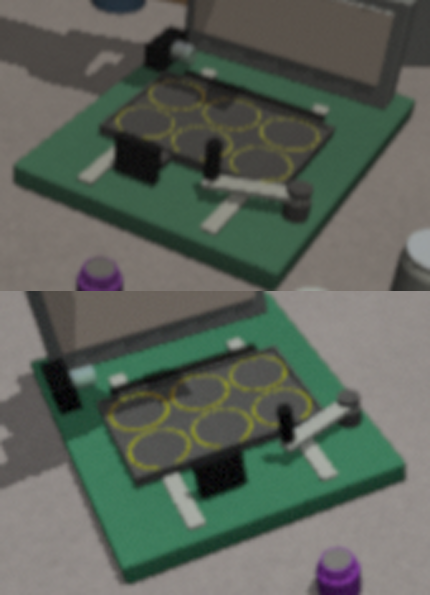

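```bash
cat >> h.py <<'E'
S=1.5244; PIV=np.array([.6445,.122]); sl=np.array([np.cos(S),np.sin(S)]); sx=np.array([sl[1],-sl[0]]) # slide dir; right of slide
def lev(t): a=S+np.pi-t; return np.array([np.cos(a),np.sin(a)])
E
python3 - <<'E'
from h import *
print(px2w(viewer.camera_model("scene"),374.6,156,.098).round(4),px2w(viewer.camera_model("side"),272.6,146,.098).round(4))
def a(t): return (S+np.pi-t)-np.pi/2-np.pi
K=np.array([.5645,.0975]); st=lambda:(sensors.get_state()["position"].round(4) if hasattr(sensors.get_state()["position"],'round') else sensors.get_state()["position"],np.round(sensors.get_state()["ft_force"],1),round(sensors.get_state()["grip_width"]*.088,4),sensors.get_state()["time"])
env.reach([*K,.16],q(a(1.22)));env.move_l([*K,.066],guard=10);print(st())
env.clamp(12);print(st())
for t in np.arange(1.1,-.01,-.12):
    g=env.move_l([*(PIV+.085*lev(t)),.066],q(a(t)),rate=.08,guard=30)
    print(round(t,2),g,st()[1])
    if g: break
E
```

```text
[0.5663 0.0923 0.098 ] [0.5649 0.0939 0.098 ]
(array([0.565 , 0.0976, 0.067 ]), array([-0.7,  0.8,  0.4]), 0.088, 2.95)
(array([0.5645, 0.0974, 0.066 ]), array([ 0. , -0.3, -0.3]), 0.0158, 4.0417)
1.1 False [ 5.2  0.7 -3.5]
0.98 False [ 5.3  2.4 -2.9]
0.86 False [ 4.3  2.5 -2.5]
0.74 False [ 4.1  3.9 -2.2]
0.62 False [ 3.8  3.5 -0.7]
0.5 False [ 2.3  3.3 -1.9]
0.38 False [ 2.1  3.4 -0.4]
0.26 False [ 0.2  0.2 -0.4]
0.14 False [0.2 1.  0.7]
0.02 False [ 0.8 -0.2  1.2]
```

Run:
```python
from h import *
s=sensors.get_state();print(s["grip_width"]*.088,s["grip_force"],s["position"])
p=np.array(s["position"])
g=env.move_l([*(p[:2]+.012*sx),.066],rate=.03,guard=8);s=sensors.get_state();print(g,s["position"],s["ft_force"],s["grip_width"]*.088)
env.let_go();env.move_l([*s["position"][:2],.16]);env.reach([.52,.12,.33],q(0));snap("wrist","f.png")
```

```text
0.015319287061926546 11.999602289870381 [0.6385889  0.03708722 0.06597564]
True [0.64080954 0.03660474 0.06577926] [-2.95615333 -0.86168516  5.1284121 ] 0.01580711929228548
```

View pics/f.png

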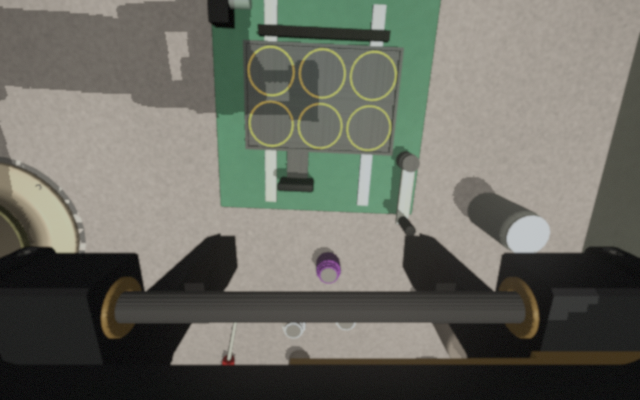

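Run:
```python
from h import *
m=viewer.camera_model("wrist");print("purple",px2w(m,328,273,.044).round(3),"handle",px2w(m,296,187,.077).round(4))
H=np.array([.4885,.0905]);a=q(S-np.pi)
env.reach([*H,.13],a);print(env.move_l([*H,.052],guard=10),sensors.get_state()["position"])
env.clamp(25);s=sensors.get_state();print(s["grip_width"]*.088,s["position"])
print(env.move_l([*(np.array(s["position"][:2])-.09*sl),.052],rate=.05,guard=14))
env.hold(.2);s=sensors.get_state();print(s["position"],s["ft_force"],s["grip_width"]*.088,s["time"])
env.let_go();s=sensors.get_state();env.move_l([*s["position"][:2],.16]);env.reach([.52,.12,.33],q(0))
m,im=snap("wrist","g.png");p,c,e=circles(m,im,[.52,.14,S]);print(p.round(4),c.round(4).tolist(),e)
```

```text
purple [ 0.534 -0.058  0.044] handle [0.4888 0.0916 0.077 ]
False [0.48901865 0.0904981  0.052644  ]
0.011827951497922826 [0.48848079 0.09036721 0.05198219]
True
[0.48550453 0.02518677 0.05190288] [1.31465467 4.0953693  4.35884058] 0.011730546034475132 14.5667
[0.5191 0.14   1.5263] [[0.4526, 0.177], [0.5206, 0.1739], [0.5885, 0.1709], [0.4496, 0.109], [0.5175, 0.106], [0.5855, 0.103]] 0.28457993
```

View pics/g.png

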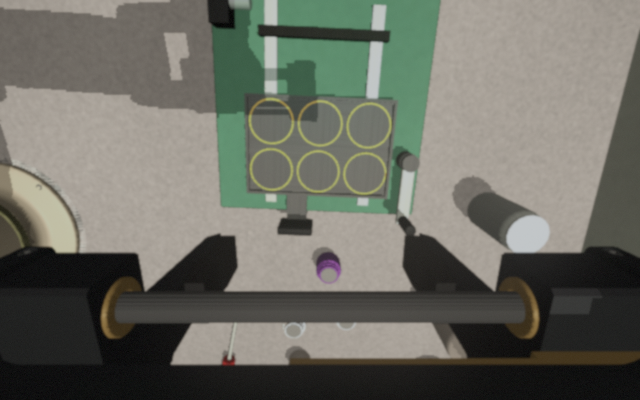

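Run:
```python
from h import *
sd=viewer.camera_model("side");sc=viewer.camera_model("scene")
print("ring",px2w(sd,367,296,.0).round(3),px2w(sc,268,306,0).round(3),"bottle",px2w(sd,388,200,.0).round(3),px2w(sc,403,280,0).round(3),"sd",px2w(sd,247,278,0).round(3),px2w(sd,266,372,0).round(3))
env.reach([.52,-.36,.32],q(0));m,im=snap("wrist","p.png");print(sensors.get_state()["time"])
topdown(m,im,.38,.74,-.40,-.02,.044,.0007,"po.png")
```

```text
ring [ 0.562 -0.32   0.   ] [ 0.559 -0.321  0.   ] bottle [ 0.759 -0.132  0.   ] [ 0.746 -0.134  0.   ] sd [ 0.373 -0.156  0.   ] [ 0.327 -0.348  0.   ]
19.75
```

View pics/po.png

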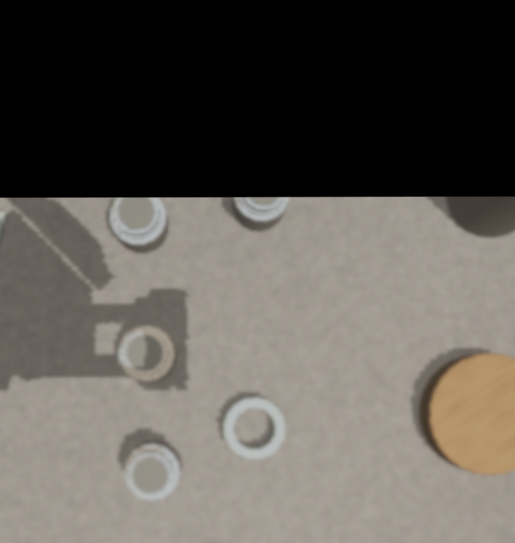

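The top-down view confirms the pots at (137,213), (261,195), (148,354) and (151,472). The ring gauge is at (254,428) and the tape roll at right. I'll start with the first two pots and check for knocks before each grasp.

```bash
cat >> h.py <<'E'
POTS=[[.4775,-.168],[.5655,-.153],[.4835,-.268],[.4862,-.351],[.568,-.416]]
C=np.array([[0.4526,0.177],[0.5206,0.1739],[0.5885,0.1709],[0.4496,0.109],[0.5175,0.106]])
def check(idx): # image shift of each pot since the start, as world displacement, both cameras
    for n in("scene","side"):
        m=viewer.camera_model(n);im=viewer.snapshot(n)[:,:,::-1];ref=cv2.imread(f"pics/a_{n}.png");o=[]
        for i in idx:
            u,v=map(int,w2px(m,[*POTS[i],.022]));t=ref[v-16:v+17,u-14:u+15];w=im[max(v-34,0):v+35,u-32:u+33]
            r=cv2.matchTemplate(w,t,cv2.TM_CCOEFF_NORMED);_,s,_,l=cv2.minMaxLoc(r)
            du,dv=l[0]-18,l[1]-(v-16-max(v-34,0));d=px2w(m,u+du,v+dv,.022)-px2w(m,u,v,.022);o.append((i,round(s,2),*(d[:2]*1000).round(0)))
        print(n,[tuple(map(float,x)) for x in o])
D=.0093
def pick(p,a):
    env.reach([*p,.12],q(a));g=env.move_l([*p,D],rate=.12,guard=12);env.clamp(15);s=sensors.get_state()
    print("pick",g,round(s["grip_width"]*88,1),np.round(s["position"],4));env.move_l([*s["position"][:2],.18],rate=.2)
def place(p,a):
    env.reach([*p,.14],q(a));g=env.move_l([*p,.04+D+.0007],rate=.08,guard=10);s=sensors.get_state()
    print("place",g,round(s["grip_width"]*88,1),np.round(s["position"],4));env.let_go();env.move_l([*s["position"][:2],.18],rate=.2)
E
python3 - <<'E'
from h import *
env.reach([.52,.1,.25],q(0));check(range(5))
A=np.pi/4
pick(POTS[0],-A);place(C[0],A);check([1,2,3,4])
pick(POTS[1],-A);place(C[1],A);check([2,3,4]);print(sensors.get_state()["time"])
env.reach([.52,.05,.3],q(0));m,im=snap("wrist","h.png")
E
```

```text
scene [(0.0, 1.0, 0.0, 0.0), (1.0, 1.0, 0.0, 0.0), (2.0, 1.0, 0.0, 0.0), (3.0, 1.0, 0.0, 0.0), (4.0, 0.26, 24.0, -15.0)]
side [(0.0, 1.0, 0.0, 0.0), (1.0, 1.0, 0.0, 0.0), (2.0, 1.0, 0.0, 0.0), (3.0, 1.0, 0.0, 0.0), (4.0, 0.59, -36.0, -17.0)]
pick False 41.4 [ 0.4775 -0.168   0.0093]
place False 41.5 [0.4528 0.177  0.0504]
scene [(1.0, 1.0, 0.0, 0.0), (2.0, 1.0, 0.0, 0.0), (3.0, 1.0, 0.0, 0.0), (4.0, 0.26, 24.0, -15.0)]
side [(1.0, 1.0, 0.0, 0.0), (2.0, 1.0, 0.0, 0.0), (3.0, 1.0, 0.0, 0.0), (4.0, 0.6, -36.0, -17.0)]
pick False 41.5 [ 0.5655 -0.153   0.0093]
place False 41.3 [0.5209 0.1739 0.0505]
scene [(2.0, 1.0, 0.0, 0.0), (3.0, 1.0, 0.0, 0.0), (4.0, 0.25, 22.0, -14.0)]
side [(2.0, 1.0, 0.0, 0.0), (3.0, 1.0, 0.0, 0.0), (4.0, 0.59, -36.0, -17.0)]
38.2667
```

View pics/h.png

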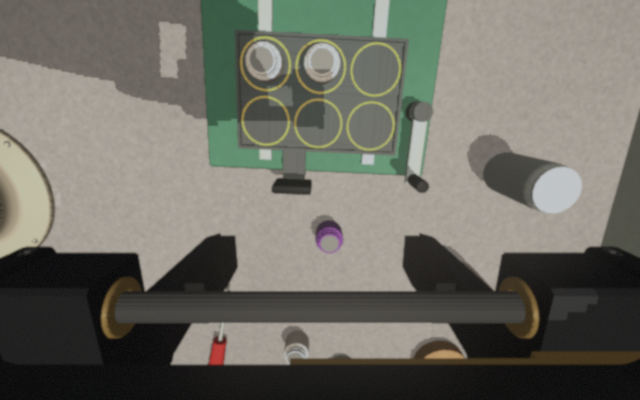

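Pots stand well in the first two far circles, at (264,60) and (322,61). Pot 4 has been knocked, so I'll place pots 2 and 3 first and then find it.

Run:
```python
from h import *
A=np.pi/4
pick(POTS[2],-A);place(C[2],A);check([3])
pick(POTS[3],-A);place(C[3],A)
_,a=snap("scene","s2.png");_,b=snap("side","d2.png");print(sensors.get_state()["time"])
cv2.imwrite("pics/k.png",np.vstack([cv2.resize(a[230:400,160:400],(720,510))[::1][:510:1][:300*2-90],]) if 0 else np.hstack([cv2.resize(a[250:400,180:340],(400,375)),cv2.resize(b[250:400,300:460],(400,375))]))
```

```text
pick False 41.7 [ 0.4835 -0.268   0.0093]
place False 41.2 [0.5888 0.1709 0.0505]
scene [(3.0, 1.0, 0.0, 0.0)]
side [(3.0, 1.0, 0.0, 0.0)]
pick False 41.9 [ 0.4862 -0.351   0.0093]
place False 41.5 [0.4498 0.109  0.0504]
57.3667
```

View pics/k.png

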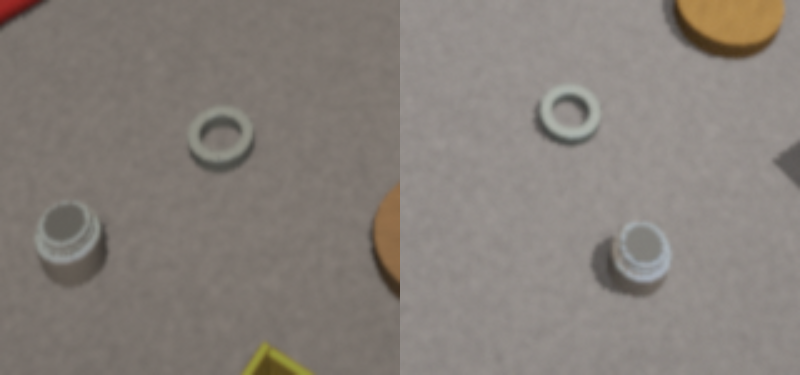

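The knocked pot is upright. Its neck top is at scene (206.8,339.6) and side (397.6,347.2).

Run:
```python
from h import *
a=px2w(viewer.camera_model("scene"),206.8,339.6,.044);b=px2w(viewer.camera_model("side"),397.6,347.2,.044);print(a,b)
p=((a+b)/2)[:2]
if np.linalg.norm(a-b)<.008:
    pick(p,-np.pi/4);place(C[4],np.pi/4)
    env.reach([.52,.05,.3],q(0));m,im=snap("wrist","n.png");print(sensors.get_state()["time"]);topdown(m,im,.38,.70,-.02,.24,.084,.0006,"no.png")
    for c in C: print(np.round([(c[0]-.38)/.0006,(.24-c[1])/.0006]))
```

```text
[ 0.53607988 -0.4437393   0.044     ] [ 0.53294964 -0.44376034  0.044     ]
pick False 41.6 [ 0.5345 -0.4437  0.0093]
place False 41.6 [0.5177 0.106  0.0505]
67.8583
[121. 105.]
[234. 110.]
[348. 115.]
[116. 218.]
[229. 223.]
```

View pics/no.png

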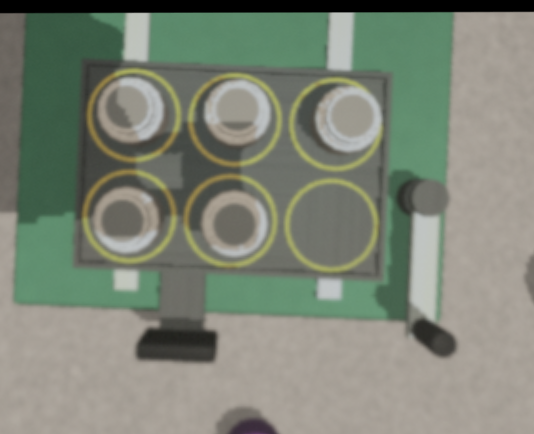

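All five pots stand within about 4 mm of their circle centres. Now I'll push the tray home.

Run:
```python
from h import *
print("can",px2w(viewer.camera_model("wrist"),556,190,.11).round(3))
env.clamp(10)
h=np.array([.4855,.025]);b=h-.07*sl;o=q(S-np.pi)
env.reach([*b,.12],o);print(env.move_l([*b,.052],guard=10))
g=env.move_l([*(h+.075*sl),.052],rate=.035,guard=15);env.hold(.3);s=sensors.get_state();print(g,np.round(s["position"],4),np.round(s["ft_force"],1))
p=np.array(s["position"][:2]);env.move_l([*(p-.03*sl),.052]);env.move_l([*(p-.03*sl),.16])
env.reach([.52,.12,.33],q(0));m,im=snap("wrist","r.png");f,c,e=circles(m,im,[.522,.206,S]);print(f.round(4),e,sensors.get_state()["time"])
```

```text
can [0.788 0.036 0.11 ]
False
True [0.4877 0.0734 0.0519] [-0.5 -2.1  3.1]
[0.5221 0.2099 1.5266] 0.4736726 76.8583
```

View pics/r.png

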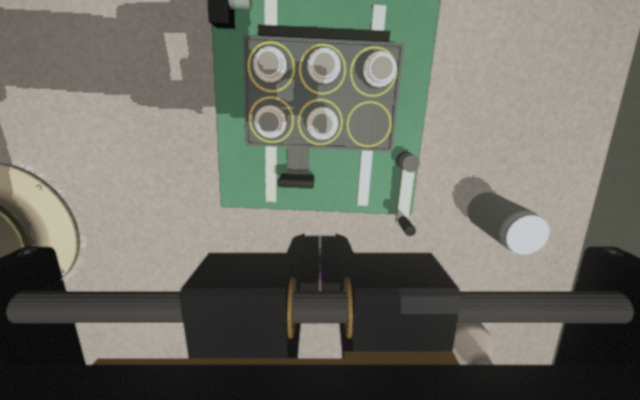

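The tray is home (69.9 mm of travel) and all the pots are in their circles. Next I'll lock the lever.

Run:
```python
from h import *
def a(t): return (S+np.pi-t)-np.pi/2-np.pi
def pos(t,off=.026):
    u=lev(t);tan=np.array([u[1],-u[0]]);return PIV+.085*u-off*tan  # clockwise tangent
p=pos(0,.04);env.reach([*p,.16],q(a(0)));print(env.move_l([*p,.068],guard=8))
for t in np.arange(0,1.9,.12):
    g=env.move_l([*pos(t),.068],q(a(min(t,1.57))),rate=.07,guard=14);print(round(t,2),g,np.round(sensors.get_state()["ft_force"],1))
    if g: break
env.hold(.3);s=sensors.get_state();print(np.round(s["position"],4))
p=np.array(s["position"][:2])-.03*sl;env.move_l([*p,.068]);env.move_l([*p,.16])
env.reach([.52,.12,.33],q(0));m,im=snap("wrist","t.png");f,c,e=circles(m,im,[.522,.209,S]);print(f.round(4),e,sensors.get_state()["time"])
```

```text
False
0.0 False [ 1.   0.7 -0.4]
0.12 False [1.  0.5 1. ]
0.24 False [ 0.3  0.5 -0.1]
0.36 False [-0.4 -0.2  0.3]
0.48 False [ 1.  -0.4  0.9]
0.6 False [ 0.8 -0.3  0.1]
0.72 False [0.1 0.8 0.5]
0.84 False [-1.  -0.1 -0.4]
0.96 False [ 0.5  0.3 -0.5]
1.08 False [ 0.5  0.  -0.6]
1.2 False [ 0.3  0.2 -0.5]
1.32 False [ 0.4 -0.8  0.1]
1.44 False [0.3 0.3 0.2]
1.56 False [-0.  -0.4 -0.1]
1.68 True [ -0.  -15.2   3.2]
[0.5587 0.1005 0.0681]
[0.5221 0.2099 1.5261] 0.5169216 85.9083
```

View pics/t.png

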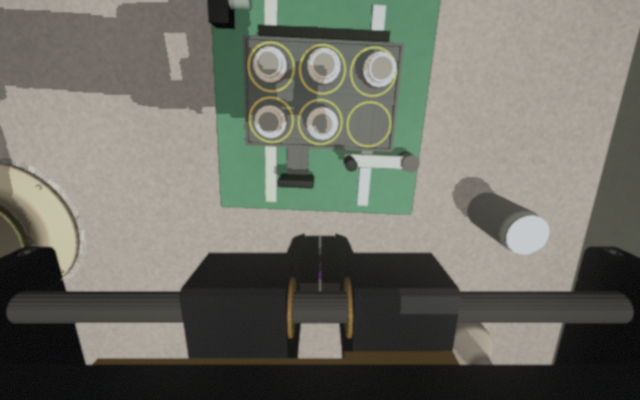

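Run:
```python
from h import *
m=viewer.camera_model("wrist");im=cv2.imread("pics/t.png");cv2.imwrite("pics/u.png",cv2.resize(im[130:200,270:430],(800,350),interpolation=2))
K=px2w(m,351.5,164,.098)[:2]
for V in(PIV,px2w(m,409.5,161.5,.065)[:2]):
    d=K-V;print(K,V,np.linalg.norm(d),(1.5262+np.pi-np.arctan2(d[1],d[0]))%(2*np.pi))
for t in(1.4,1.47,1.57): print(t,w2px(m,[*(PIV+.085*lev(t)),.098]))
```

```text
[0.56071071 0.12695193] [0.6445 0.122 ] 0.08393548658710748 1.585231120607395
[0.56071071 0.12695193] [0.64291623 0.12461064] 0.08223884851397546 1.5546731964531357
1.4 (np.float64(350.703900710898), np.float64(176.111978322706))
1.47 (np.float64(350.4176433796167), np.float64(171.51392749460047))
1.57 (np.float64(350.5800983693316), np.float64(164.85061340498658))
```

View pics/u.png

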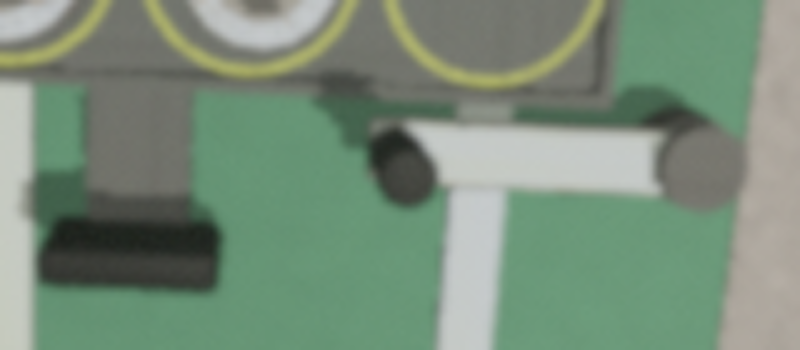

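The knob top is at row 165 (130+176/5), which matches 1.57 rad, so the lever is fully locked. All the steps are done, so I'll hand the job in.

```bash
python3 -c "
from h import *
print(env.job_done())"
```

```text
the job is handed in; nothing more can be done
None
```

I handed the job in at about 86 s of the 210 s limit: all five white pots stand in their circles (far row full, two in the near row), the tray is fully home and the lever is locked across behind it; the hand-in gave no verdict back.

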